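# Index and lock the sample carousel

## Robot

A 7-joint arm with a two-finger parallel gripper is mounted at the origin on a cart in front of the work surface, level with it; the furniture and walls round the work are solid. World frame = base frame: x ahead of the robot, y to its left, z up, the work surface at z = 0. Lengths are in m, angles in degrees, forces in N, time in s.
With the tool pointing down it reaches from about 0.425 to 0.875 m from the base axis. Payload 4.7 kg.
Tool frame: the origin (TCP) lies at the very end of the fingers, on their centre line; the grasp point (between the pads) lies 19 mm behind it; z points along the fingers, y is the line along which they close (so a half turn about z gives the same grasp; the last joint's range is limited). The gripper opens to 87 mm and grips with 3 to 60 N. Pads are 19 mm wide; open, the fingers measure 117 mm over their backs; the gripper's body (75 mm by 190 mm) begins 51 mm behind the grasp point.
Start: joints at [64.062, 18.392, -4.016, 83.108, 1.295, 78.541, -3.26], TCP at [0.293, -0.58, 0.194] pointing down, gripper open.
Joint ranges: [-163.93, 163.93], [-17.29, 119.83], [-79.2, 71.16], [3.27, 140.29], [-89.18, 269.18], [5.43, 117.66], [-154.24, 154.24]. Speed limits (degrees/s): [147.25, 147.25, 180, 180, 180, 180, 180].

## Interface

Orientations are given as [roll, pitch, yaw] about the fixed x, y, z axes, in that order (R = Rz(yaw) Ry(pitch) Rx(roll)).
In Python, from cell import get_obs, read_camera, sign_off, silhouettes gives the robot as it stands.
- The arm moves only by the tool play_rows, never from a script. Its argument "steps" is a list that holds one entry, the list of rows, each a list of 7 numbers: the shift along the tool's x, y, z in m, then the turn, a rotation vector about the tool's x, y, z in rad, then the finger opening in m, from 0 to 0.087. A call has 1 to 12 rows; each row shifts and turns the commanded pose from where the row before left it, along the tool's axes as they then stand; what a row does not reach is not made up. A row lasts 1/10 s, in which the tool goes at most 50 mm and 8.59 degrees, less where a joint would pass 70% of its speed; a pose out of reach is approached as far as the arm can. A call is refused whole if a number of a shift passes 0.05 or a number of a turn 0.15, either way. A call with a gripper value outside its range is refused whole. The fingers move at their own pace and stop on an object; "force" is the grip in N (left out, the last holds). Time passes only in rows, so rows that do not move let the fingers close. It gives the time, the measured TCP pose, the force, the opening and the grip force at its end, in the units of the state.
- get_obs(): the state, without advancing time (a new reading comes with each control period).
- read_camera(name): name is "scene" or "side" or "wrist"; returns a dict with "frame" (420x560x3 uint8, red, green, blue), "intrinsics" (3x3 intrinsics, pixels), "view" (4x4, takes a point from world to camera coordinates). Camera axes: x right, y up, looking along -z (the intrinsics and any distortion apply to the point x, -y, -z); pixel columns grow to the right and rows downward; lengths in m; the calibration is good to about 2 mm. The wrist camera is an equidistant fisheye: a pixel r from the principal point sees the ray r / f radians off the axis. A picture is of the moment at which its call begins. There is no depth.
- sign_off(): hands the job in; it is judged then, once.
Trained networks look in the newest picture that a camera, given by its name, has taken for a name from the list of things; names that differ only in an ending like _2 or _b are one class to them, and where a whole thing is asked for, a point or a joint stands for the part that bears it (a point fixed in the world has none). Each returns a list of dicts, best first, with "p" (0 to 1); they miss things now and then, are a little off and sometimes report something else, mostly with a low value. They report only what shows in the picture. A call takes as long as a camera call.
- silhouettes(camera, name): "pixels" (420x560 bool, what is visible of it) and "extent" ([left, top, right, bottom] in pixels, round what is visible of it).
The state is a dict: "time_s": time; "qpos": joint angles; "joint_velocities": joint speeds; "effort": joint torques, N m; "tool_pos": TCP position; "tool_rot": TCP orientation; "force": force on the tool from outside, world axes, zero at the start; "wrist_torque": the same for the moment, N m; "grip_width": finger opening in m; "grasp_force": force on a finger pad.
Only numpy, scipy, OpenCV 4.12 (cv2) and the standard library are available. Lean on these libraries where they do the work, as an engineer would, in place of code of your own. Each camera call takes 0.05 s, during which the arm holds its last target. There are 200 camera calls.

## Task

Under the wire guard of the sample carousel, push the wheel round by its lugs until its notch faces the mark at the lock plate's hinge. Then flip the lock plate over so that its tongue drops fully home in the notch, and leave the wheel locked. Leave the bottle, beaker, jar and timer where they stand.

Things in the scene. Friction and masses are not known exactly. Their poses are not given: they have to be found in the camera images.
- carousel: Dark grey round stand, 160 mm across, fixed to the worktop, carrying the wheel; foot plate top 10 mm above the worktop. Origin at the centre of its underside, z up along the wheel's axle; its +y axis points from the axle to the lock plate's hinge. Angles below count anticlockwise from above, from the stand's +x axis: the hinge is at 90 degrees.
- guard (a point): Centre of the fixed wire guard over the whole wheel: a round wire ring, 80 mm radius to its outside, with wires 22 mm apart (no finger fits between), 107 to 113 mm above the worktop. The wheel is reached only under the ring's edge, tool tilted inwards 35 to 45 degrees. Guard posts, 8 mm thick, at 77 mm radius at -20, 52 and 285 degrees of the stand; the rim from 110 to 270 degrees is open.
- wheel_centre (a point): Centre of the wheel, on the axle, half-way up its thickness. Light grey plastic disc, 52 mm radius, 14 mm thick, 26 to 40 mm above the worktop. Five straight lugs, 12 mm wide and as thick as the wheel, stick out from the rim to 66 mm radius, at 36, 108, 180, 252 and 324 degrees from the notch.
- axle_top (a point): Top of the wheel's hub (28 mm across), on the axle, about 56 mm above the worktop. The wheel turns both ways about this upright axle against a light steady friction (about 1.5 N at the lugs) and stays where it is left.
- notch (a point): Middle of the wheel's only notch, 45 mm from the axle, half-way up the thickness; turns with the wheel. The notch is a cut in the rim, open outwards and right through the thickness, from 36 to 52 mm radius, 32 degrees wide (20 mm inside, 28 mm at the rim).
- mark (a point): The mark the notch has to face: fixed point on the line from the axle to the middle of the lock plate's hinge, 45 mm from the axle, at the notch's height. A short white line on the foot shows the direction. At the start the notch is 30 to 110 degrees anticlockwise of it, seen from above.
- lock_hinge (a point): Middle of the lock plate's hinge axle, 90 mm from the wheel's axle, 46 mm above the worktop; the hinge axle is level, tangential to the wheel. Two cheeks 8 mm thick stand beside the plate, 56 mm over both, up to 54 mm above the worktop.
- lock_end (a point): Middle of the free end of the lock plate, 50 mm from the hinge axle. Steel plate 32 mm wide, 50 mm long, 5 mm thick; at this end a tongue, 15 mm wide and 11 mm long, stands out 17 mm from the middle of the plate on the face that will lie on the wheel. At the start the plate leans outwards, its end about 90 mm above the worktop.
- lock_plate (a joint): Angle of the lock plate, rad: 0 = flipped over, level, tongue home in the notch; 1.57 = upright; 2.05 = leaning outwards against its stop, as at the start. It swings almost freely and falls by its weight to whichever side of upright it leans. If the notch is more than about 3 mm off the mark the tongue lands on the wheel and the plate stays up at about 0.25.
- amber_bottle: Brown glass bottle with a green cap, 92 mm across, 202 mm high, bystander; origin at the centre of its underside.
- beaker: Small clear beaker, 59 mm across, 64 mm high, bystander; origin at the centre of its underside.
- jar: White plastic jar with a red cap, 44 mm across, 94 mm high, bystander; origin at the centre of its underside.
- timer: Bench timer, 71 x 77 x 50 mm, bystander; origin at the centre of its underside.

How it is judged (in metres and radians):
On the way, in this order (a step that is already met when the one before it is completed fails the run):
1. the notch faces the mark within 5 mm while the lock plate is still open (horizontal distance between notch and mark below 0.005 m and value of joint lock_plate above 1.3 rad), for 0.2 s.
2. the lock plate is flipped over with its tongue home in the notch (value of joint lock_plate below 0.06 rad), for 0.2 s.
At the end, for the whole second after the job is handed in: The notch is within 5 mm of the mark and the lock plate lies flipped over with its tongue home in the notch (within 0.06 rad of level) (horizontal distance between notch and mark below 0.005 m and value of joint lock_plate below 0.06 rad); the robot touches nothing.
It fails at once if the bottle, beaker, jar or timer is moved more than 30 mm (distance of any of amber_bottle, beaker, jar, timer from where it was at the start of the episode above 0.03 m).
It also fails if it takes over 67 s, if anything falls off the work surface, if the arm or the gripper's body presses on something with over 40 N, if the wrist force passes 120 N, or if a joint passes its speed limit or range.

## Working session

There is one attempt and no reset: what is moved stays moved. The work goes in short steps, Python scripts to look and compute and a tool call to move; the robot and the scene stay as the last step left them, time stands still between calls to the robot, and variables do not carry over. Pictures are saved under pics/ and viewed, at most 10 in all, crops included, and the job is handed in when it is done.

Besides the shell and the picture viewer there is one more tool, called as name(argument=value, ...) on one line, values as JSON. play_rows: Moves the arm, as the interface text tells. Its arguments: {"type":"object","properties":{"steps":{"type":"array","items":{"type":"array","items":{"type":"array","items":{"type":"number"}}}},"force":{"type":"number"}},"required":["steps"]}

```bash
mkdir -p pics; ls
python3 - <<'E'
from cell import *
import cv2,numpy as np
o=get_obs();print({k:np.round(v,3) for k,v in o.items()})
for c in("scene","side"):
    r=read_camera(c);cv2.imwrite(f"pics/{c}0.png",r["frame"][:,:,::-1]);print(c,np.round(r["intrinsics"],1),np.round(r["view"],3))
    for n in("carousel","wheel_centre","lock_plate","lock_end","amber_bottle","beaker","jar","timer","notch"):
        print(n,[(round(d["p"],2),d["extent"],) for d in silhouettes(c,n)[:2]])
E
```

```text
pics
{'time_s': np.float64(0.0), 'qpos': array([64.063, 18.442, -4.014, 83.174,  1.294, 78.54 , -3.261]), 'joint_velocities': array([ 0.013,  0.039, -0.025, -0.071,  0.078, -0.017, -0.019]), 'effort': array([-0.0000e+00, -4.9129e+01, -4.0400e-01, -3.1253e+01, -6.4000e-02,
        4.3000e-02,  0.0000e+00]), 'tool_pos': array([ 0.292, -0.58 ,  0.192]), 'tool_rot': array([-1.79889e+02,  5.00000e-03,  2.67450e+01]), 'force': array([-0.421, -0.371,  0.462]), 'wrist_torque': array([0.022, 0.045, 0.031]), 'grasp_force': np.float64(0.0), 'grip_width': np.float64(0.087)}
scene [[456.7   0.  284.7]
 [  0.  456.7 212.8]
 [  0.    0.    1. ]] [[-0.907 -0.421 -0.004  0.378]
 [ 0.316 -0.687  0.654 -0.227]
 [-0.277  0.592  0.757 -1.166]
 [ 0.     0.     0.     1.   ]]
carousel [(0.62, [242.1, 180.7, 298.2, 254.4])]
wheel_centre [(0.87, [242.5, 178.1, 300.6, 255.1])]
lock_plate [(0.5, [271.8, 224.6, 289.2, 239.2]), (0.31, [240.4, 179.7, 300.4, 252.0])]
lock_end [(0.58, [277.2, 228.3, 287.9, 237.2])]
amber_bottle [(0.74, [190.7, 310.1, 216.1, 343.7]), (0.73, [302.9, 111.1, 330.1, 174.7])]
beaker []
jar [(0.71, [190.7, 310.7, 215.0, 345.1]), (0.69, [243.3, 175.8, 300.4, 251.5])]
timer [(0.89, [219.8, 325.3, 255.4, 363.9])]
notch [(0.61, [337.2, 142.8, 353.3, 165.1]), (0.6, [252.1, 199.5, 289.3, 229.5])]
side [[546.8   0.  281.4]
 [  0.  546.8 211.9]
 [  0.    0.    1. ]] [[-0.606 -0.796  0.013  0.205]
 [ 0.694 -0.52   0.498 -0.39 ]
 [-0.389  0.311  0.867 -1.585]
 [ 0.     0.     0.     1.   ]]
carousel [(0.59, [244.2, 178.3, 295.3, 247.0])]
wheel_centre [(0.88, [245.3, 180.0, 297.4, 250.5]), (0.31, [356.6, 169.5, 379.1, 192.5])]
lock_plate []
lock_end []
amber_bottle [(0.62, [328.7, 138.7, 356.1, 187.1])]
beaker [(0.62, [357.3, 170.8, 377.9, 191.8])]
jar [(0.65, [158.4, 271.4, 176.9, 290.7])]
timer [(0.64, [178.2, 291.7, 203.1, 318.5])]
notch [(0.69, [252.1, 195.8, 282.5, 228.4])]
```

Run:
```python
import cv2,numpy as np
a=cv2.imread("pics/scene0.png");b=cv2.imread("pics/side0.png")
A=cv2.resize(a[165:265,225:358],(798,600),interpolation=3);cv2.imwrite("pics/sA.png",A)
B=cv2.resize(b[165:265,205:338],(798,600),interpolation=3);cv2.imwrite("pics/sB.png",B)
```

```text
(no output)
```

View pics/scene0.png

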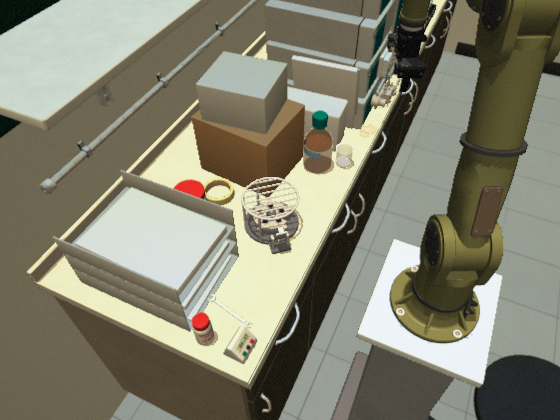

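View pics/sA.png

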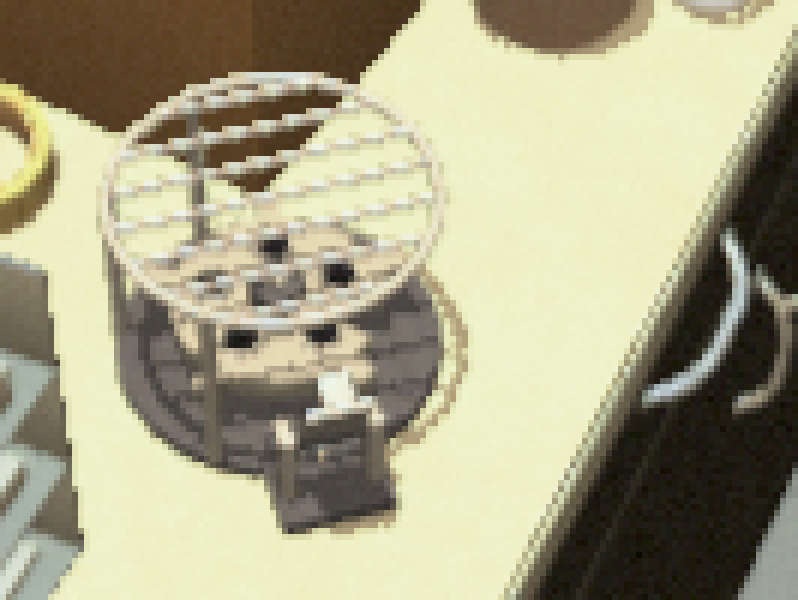

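View pics/sB.png

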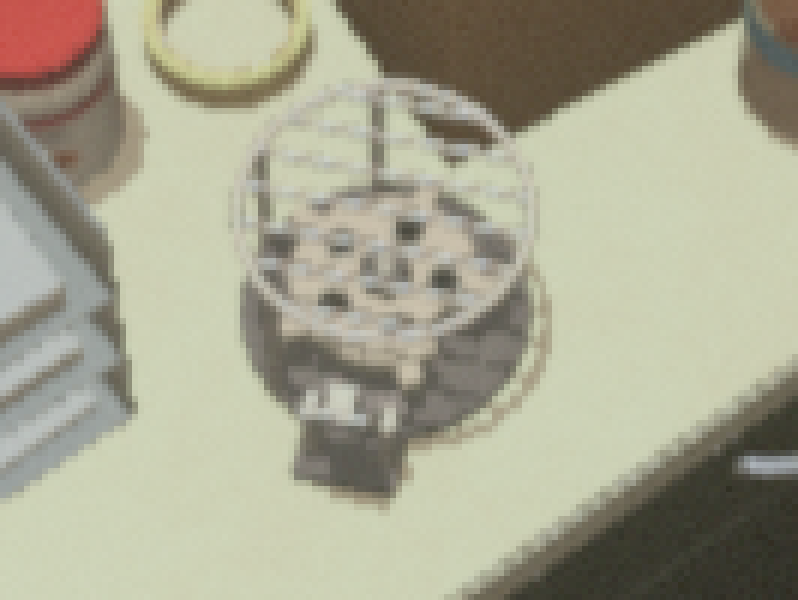

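The scene view shows the carousel at about (270,215) px. Its hinge block is towards the camera at (281,240), and the plate leans outwards with its white tongue. The bottle is at (317,150), the beaker at (344,155), the jar at (203,328) and the timer at (241,343). In the crops, the guard ring centre is at (270.4,198) in scene and (269.3,199.7) in side.

```bash
cat > h.py <<'E'
from cell import *
import cv2,numpy as np
from scipy.spatial.transform import Rotation as R
from scipy.optimize import least_squares
CAL={'scene':None}
def cam(n):
    r=read_camera(n);return r["frame"],np.array(r["intrinsics"]),np.array(r["view"])
def proj(P,K,V,fish=False):
    P=np.atleast_2d(P);c=P@V[:3,:3].T+V[:3,3];c=c*[1,-1,-1]
    if fish:
        rr=np.hypot(c[:,0],c[:,1])+1e-12;th=np.arctan2(rr,c[:,2])
        return np.c_[K[0,2]+K[0,0]*th*c[:,0]/rr,K[1,2]+K[1,1]*th*c[:,1]/rr]
    return np.c_[K[0,0]*c[:,0]/c[:,2]+K[0,2],K[1,1]*c[:,1]/c[:,2]+K[1,2]]
def ray(uv,K,V,fish=False):
    a=(np.array(uv,float)-[K[0,2],K[1,2]])/[K[0,0],K[1,1]]
    if fish:
        t=np.hypot(*a);d=np.array([a[0]/t*np.sin(t),a[1]/t*np.sin(t),np.cos(t)])
    else: d=np.array([a[0],a[1],1])
    d=d*[1,-1,-1];Rm=V[:3,:3];return -Rm.T@V[:3,3],Rm.T@d
def atz(uv,z,K,V,fish=False):
    o,d=ray(uv,K,V,fish);return o+d*(z-o[2])/d[2]
E
python3 - <<'E'
from h import *
_,Ks,Vs=cam("scene");_,Kd,Vd=cam("side")
np.set_printoptions(precision=4,suppress=True)
print("ring",atz((270.4,198),.11,Ks,Vs),atz((269.3,199.7),.11,Kd,Vd))
f=lambda x,y,a:(a+x/6,165+y/6)
# hinge block foot corners z~0
print("hinge foot near edge scene",atz(f(285,532,225),0.0,Ks,Vs),atz(f(397,508,225),0,Ks,Vs))
print("side",atz(f(295,478,205),0,Kd,Vd),atz(f(390,500,205),0,Kd,Vd))
print("tongue scene",atz(f(337,390,225),.09,Ks,Vs),"side",atz(f(348,400,205),.09,Kd,Vd))
print("bottle",atz((317,172),0,Ks,Vs),"beaker",atz((344,165),0,Ks,Vs),"jar",atz((203,342),0,Ks,Vs),"timer",atz((241,352),0,Ks,Vs))
print("cams",-Vs[:3,:3].T@Vs[:3,3],-Vd[:3,:3].T@Vd[:3,3])
r=read_camera("wrist");print(r["intrinsics"]);V=np.array(r["view"]);print(-V[:3,:3].T@V[:3,3],V)
o=get_obs();T=R.from_euler('xyz',o["tool_rot"],degrees=True)
print("cam in tool",T.inv().apply(-V[:3,:3].T@V[:3,3]-o["tool_pos"]),"\n",T.as_matrix().T@V[:3,:3].T,o["time_s"])
E
```

```text
ring [ 0.4875 -0.0611  0.11  ] [ 0.4887 -0.0647  0.11  ]
hinge foot near edge scene [0.4373 0.0352 0.    ] [0.3959 0.0011 0.    ]
side [0.4369 0.0348 0.    ] [0.3961 0.0022 0.    ]
tongue scene [0.4198 0.014  0.09  ] side [0.4186 0.0115 0.09  ]
bottle [ 0.448  -0.3169  0.    ] beaker [ 0.3799 -0.3843  0.    ] jar [0.4754 0.3393 0.    ] timer [0.3805 0.3232 0.    ]
cams [0.091  0.6931 1.0324] [-0.2225  0.4538  1.5652]
[[325.1923   0.     277.4342]
 [  0.     325.1923 210.0254]
 [  0.       0.       1.    ]]
[ 0.3572 -0.549   0.3843] [[ 0.4502 -0.8929 -0.0004 -0.6509]
 [ 0.8607  0.4341 -0.266   0.0332]
 [ 0.2377  0.1194  0.964  -0.3899]
 [ 0.      0.      0.      1.    ]]
cam in tool [ 0.0719  0.001  -0.1908] 
 [[ 0.0002  0.964   0.266 ]
 [ 1.     -0.0003  0.0004]
 [ 0.0005  0.266  -0.964 ]] 1.15
```

play_rows(steps=[[[0,0,-0.05,0,0,0,0.036],[0,0,-0.05,0,0,0,0.036],[0.03,-0.037,0,0,0,0,0.036],[0.03,-0.037,0,0,0,0,0.036],[0.03,-0.037,0,0,0,0,0.036],[0.03,-0.037,0,0,0,0,0.036],[0.03,-0.037,0,0,0,0,0.036],[0.03,-0.037,0,0,0,0,0.036],[0.03,-0.037,0,0,0,0,0.036],[0.03,-0.037,0,0,0,0,0.036],[0.03,-0.037,0,0,0,0,0.036],[0.03,-0.037,0,0,0,0,0.036]]])

```text
time_s: 2.35
tool_pos: [0.394, -0.1131, 0.2938]
tool_rot: [179.9, -0.0, 26.7]
force: [1.0, -0.1, 1.0]
grip_width: 0.0363
grasp_force: 0.0
```

```bash
cat >> h.py <<'E'
np.set_printoptions(precision=4,suppress=True)
C=np.array([.488,-.063]);PHI=41. # world angle = stand + PHI
def rot(yaw,tilt): return R.from_euler('xyz',[180,-tilt,yaw],degrees=True)
def to(pos,yaw,tilt):
    o=get_obs();T=R.from_euler('xyz',o["tool_rot"],degrees=True);G=rot(yaw,tilt)
    d=np.array(pos)-o["tool_pos"]
    print("pos",o["tool_pos"],o["tool_rot"],"t",round(o["time_s"],2),"q",o["qpos"],"F",o["force"],"grip",o["grip_width"],o["grasp_force"])
    print("shift in old tool",T.inv().apply(d),"rotvec",(T.inv()*G).as_rotvec(),"shift in new tool",G.inv().apply(d))
E
python3 - <<'E'
from h import *
to([.393,-.118,.15],30,45)
E
```

```text
pos [ 0.394  -0.1131  0.2938] [179.9253  -0.0182  26.7412] t 2.35 q [ 44.5745 -13.3328 -26.361  103.5906  -5.8402  88.3403 -44.2646] F [ 0.9635 -0.1065  1.0225] grip 0.03625563070379585 0.0
shift in old tool [-0.0032  0.0038  0.1438] rotvec [ 0.0236  0.7849 -0.0534] shift in new tool [-0.1041  0.0038  0.0993]
```

play_rows(steps=[[[0,0,0.015,0.004,0.131,-0.009,0.036],[0,0,0.015,0.004,0.131,-0.009,0.036],[0,0,0.015,0.004,0.131,-0.009,0.036],[0,0,0.015,0.004,0.131,-0.009,0.036],[0,0,0.015,0.004,0.131,-0.009,0.036],[0,0,0.015,0.004,0.131,-0.009,0.036]]])

```text
time_s: 2.95
tool_pos: [0.4456, -0.1165, 0.1973]
tool_rot: [-177.1, -44.3, 28.5]
force: [-0.1, 0.7, 0.1]
grip_width: 0.036
grasp_force: 0.0
```

Run:
```python
from h import *
to([.393,-.118,.12],30,45)
f,K,V=cam("wrist");cv2.imwrite("pics/w1.png",f[:,:,::-1])
np.savez("w1.npz",K=K,V=V)
p=np.r_[C,.11];print(proj(p,K,V,1))
for a in range(0,360,30): print(a,proj([C[0]+.08*np.cos(np.radians(a)),C[1]+.08*np.sin(np.radians(a)),.11],K,V,1)[0].round(), end=" ")
print(silhouettes("wrist","notch")[0]["extent"] if silhouettes("wrist","notch") else 0)
```

```text
pos [ 0.4456 -0.1165  0.1973] [-177.0982  -44.2722   28.4748] t 2.95 q [ 46.1984 -15.5486   0.7811 130.7166 -48.9823  65.1885   8.4087] F [-0.108   0.6733  0.1321] grip 0.036014213205777794 0.0
shift in old tool [-0.0876 -0.0227  0.0237] rotvec [-0.0319  0.0122 -0.0193] shift in new tool [-0.0874 -0.0251  0.0219]
[[254.227  215.3661]]
0 [295. 158.] 30 [258. 151.] 60 [221. 159.] 90 [191. 182.] 120 [175. 216.] 150 [180. 253.] 180 [207. 284.] 210 [251. 297.] 240 [297. 285.] 270 [329. 254.] 300 [337. 215.] 330 [324. 180.] [216.8, 199.7, 322.2, 273.3]
```

Run:
```python
import cv2
a=cv2.imread("pics/w1.png")
cv2.imwrite("pics/w1c.png",cv2.resize(a[135:315,140:380],(800,600),interpolation=3))
```

```text
(no output)
```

View pics/w1c.png

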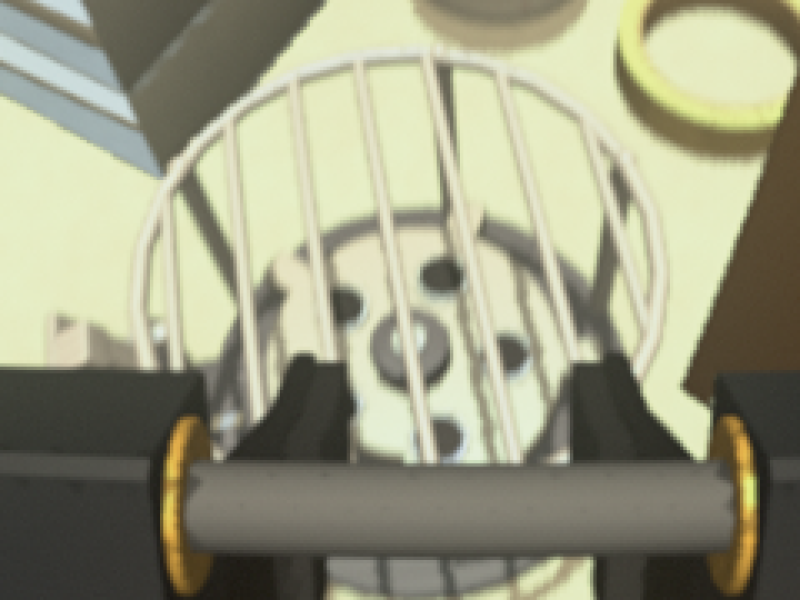

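The wrist view shows the ring spanning crop x 133–668 (top at y 50) and the axle top at crop (410,345), which is (263,238.5) px. Two lugs show at crop (475,215) and (285,270). The cheek and lock plate are at the far left (75,340).

Run:
```python
from h import *
d=np.load("w1.npz");K,V=d["K"],d["V"]
g=lambda x,y:(140+x*.3,135+y*.3)
print("axle",atz(g(410,345),.056,K,V,1), "axle ctr of hub seen incl", atz(g(410,350),.05,K,V,1))
# ring fit on outer-edge points
pts=np.array([g(*p) for p in [(133,270),(430,48),(668,270),(165,175),(630,150),(300,78),(520,68),(140,340),(650,345)]])
th=np.linspace(0,2*np.pi,721)
def res(c):
    q=proj(np.c_[c[0]+.08*np.cos(th),c[1]+.08*np.sin(th),0*th+.11],K,V,1)
    return np.array([np.hypot(*(q-p).T).min() for p in pts])
s=least_squares(res,C);print("ring",s.x,s.fun)
A=atz(g(410,345),.056,K,V,1)
for n,p in dict(l1=(475,212),l2=(285,265),h1=(442,275),h2=(345,305),h3=(512,352),h4=(442,437)).items():
    w=atz(g(*p),.04,K,V,1);v=w-A;print(n,w,np.hypot(*v[:2]),np.degrees(np.arctan2(v[1],v[0])))
for z in (.05,.07,.09):print("cheek/plate",atz(g(75,345),z,K,V,1))
```

```text
axle [ 0.4898 -0.067   0.056 ] axle ctr of hub seen incl [ 0.4903 -0.0661  0.05  ]
ring [ 0.4916 -0.0654] [0.9783 0.2124 1.1202 0.2217 0.4113 2.8885 0.2375 2.5637 3.4411]
l1 [ 0.5529 -0.0549  0.04  ] 0.06422524623911066 10.815407344873021
l2 [ 0.4995 -0.0055  0.04  ] 0.06218719740415893 81.03399454276376
h1 [ 0.5243 -0.0578  0.04  ] 0.03571013598149289 14.91019078712567
h2 [ 0.4969 -0.0338  0.04  ] 0.03389773779387945 77.88371849140428
h3 [ 0.5104 -0.0943  0.04  ] 0.03425593012120995 -53.00800032063459
h4 [ 0.4717 -0.0892  0.04  ] 0.028676793392039632 -129.09148021997385
cheek/plate [0.4311 0.0388 0.05  ]
cheek/plate [0.4279 0.0266 0.07  ]
cheek/plate [0.4248 0.0144 0.09  ]
```

```bash
sed -i 's/^C=.*/C=np.array([.490,-.066])/' h.py; sed -i 's/PHI=41./PHI=41/' h.py
python3 - <<'E'
from h import *
to([.397,-.139,.082],30,45)
E
```

```text
pos [ 0.4437 -0.115   0.1949] [-176.3658  -43.8118   27.9473] t 3.1 q [ 46.1688 -15.4371   0.6318 130.6824 -48.5438  65.3334   7.7436] F [-0.4843 -0.0315  0.7807] grip 0.0359242815477662 0.0
shift in old tool [-0.116   0.0021  0.0451] rotvec [-0.0384  0.0199 -0.0262] shift in new tool [-0.1169 -0.0026  0.0427]
```

play_rows(steps=[[[-0.024,0,0.009,-0.008,0.004,-0.005,0.024],[-0.024,0,0.009,-0.008,0.004,-0.005,0.024],[-0.024,0,0.009,-0.008,0.004,-0.005,0.024],[-0.024,0,0.009,-0.008,0.004,-0.005,0.024],[-0.021,0,0.008,-0.006,0.004,-0.006,0.024],[0,0,0,0,0,0,0.024]]])

```text
time_s: 3.7
tool_pos: [0.3986, -0.14, 0.0831]
tool_rot: [179.7, -45.0, 30.4]
force: [1.0, 1.1, -0.2]
grip_width: 0.0241
grasp_force: 0.0
```

Run:
```python
from h import *
to([.397,-.139,.082],30,45)
to([.4458,-.111,.026],30,45)
```

```text
pos [ 0.3986 -0.14    0.0831] [179.7313 -45.0118  30.4085] t 3.7 q [ 49.5876  -7.1919   6.5454 140.0053 -54.6733  58.477   31.2688] F [ 0.992   1.1184 -0.1717] grip 0.024082237498352886 0.0
shift in old tool [-0.0014 -0.0016  0.0002] rotvec [-0.0004 -0.0002  0.005 ] shift in new tool [-0.0014 -0.0016  0.0002]
pos [ 0.3986 -0.14    0.0831] [179.7313 -45.0118  30.4085] t 3.7 q [ 49.5876  -7.1919   6.5454 140.0053 -54.6733  58.477   31.2688] F [ 0.992   1.1184 -0.1717] grip 0.024082237498352886 0.0
shift in old tool [-0.0012 -0.0015  0.0795] rotvec [-0.0004 -0.0002  0.005 ] shift in new tool [-0.0012 -0.0015  0.0795]
```

Run:
```python
from h import *
f,K,V=cam("wrist");np.savez("w2.npz",K=K,V=V)
for n,z,r in(("ax",.056,0),):print(proj(np.r_[C,z],K,V,1))
cv2.imwrite("pics/w2.png",f[:,:,::-1])
cv2.imwrite("pics/w2c.png",cv2.resize(f[135:315,150:390,::-1],(800,600),interpolation=3))
```

```text
[[256.34   132.3498]]
```

View pics/w2c.png

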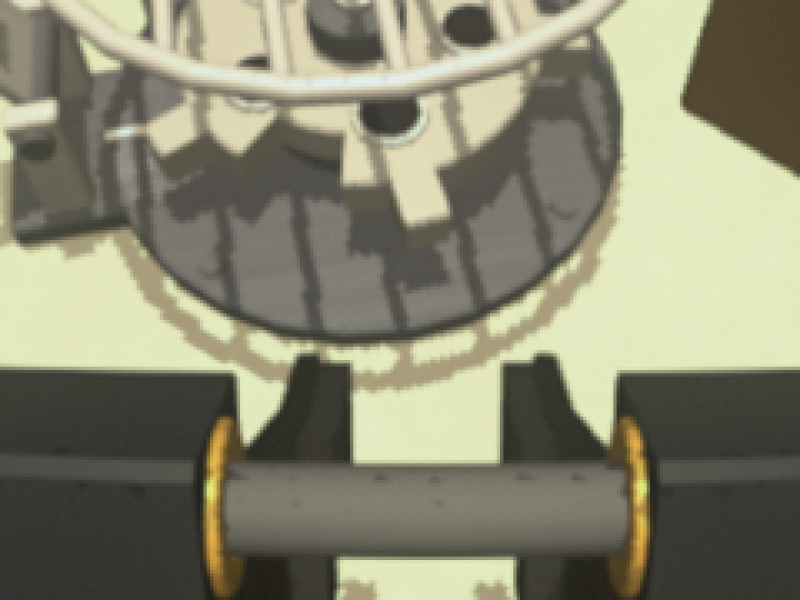

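This view is clear: the near lug ends at crop (425,215), the notch is at (295,140), and another lug ends at (175,155). The white mark line is at (107–145,131), and the plate and cheeks are at the left (40,130).

Run:
```python
from h import *
d=np.load("w2.npz");K,V=d["K"],d["V"]
g=lambda x,y:(150+x*.3,135+y*.3)
for n,p,z in [("lugtipL",(407,225),.04),("lugtipR",(450,216),.04),("lug2 a",(160,165),.04),("lug2 b",(192,140),.04),("notchL",(240,152),.04),("notchR",(343,182),.04),("mark out",(107,133),.01),("mark in",(145,130),.01),("footnear",(380,340),.01),("footR",(622,130),.01),("footL",(143,215),.01)]:
    w=atz(g(*p),z,K,V,1);v=w[:2]-C;print(n,w,np.hypot(*v).round(4),np.degrees(np.arctan2(v[1],v[0])).round(1)%360)
```

```text
lugtipL [ 0.4423 -0.1106  0.04  ] 0.0652 223.1
lugtipR [ 0.45   -0.1184  0.04  ] 0.066 232.6
lug2 a [ 0.4256 -0.0456  0.04  ] 0.0675 162.4
lug2 b [ 0.4363 -0.0482  0.04  ] 0.0566 161.7
notchL [ 0.4395 -0.0618  0.04  ] 0.0507 175.2
notchR [ 0.4451 -0.0901  0.04  ] 0.051 208.2
mark out [ 0.4398 -0.0056  0.01  ] 0.0785 129.8
mark in [ 0.4466 -0.0155  0.01  ] 0.0666 130.7
footnear [ 0.4237 -0.113   0.01  ] 0.0813 215.3
footR [ 0.5185 -0.1395  0.01  ] 0.0789 291.2
footL [ 0.4224 -0.0339  0.01  ] 0.0749 154.6
```

play_rows(steps=[[[0,0,0.02,0,0,0.035,0.034],[0,0,0.02,0,0,0.035,0.034],[0,0.001,0.02,0,0,0.035,0.034],[0,0,0.02,0,0,0,0.034],[0,0,0,0,0,0,0.034]]])

```text
time_s: 4.25
tool_pos: [0.4506, -0.1116, 0.0284]
tool_rot: [-174.4, -45.0, 22.2]
force: [-1.0, 0.2, 0.3]
grip_width: 0.0339
grasp_force: 0.0
```

Run:
```python
from h import *
to([.4478,-.1128,.026],30,45)
```

```text
pos [ 0.4506 -0.1116  0.0284] [-174.4363  -44.9532   22.1885] t 4.25 q [ 72.1822   2.8655 -25.9823 140.0646 -65.8265  47.6249  32.0501] F [-1.0031  0.1789  0.2639] grip 0.033938634596333825 0.0
shift in old tool [-0.0038 -0.     -0.0004] rotvec [-0.0007 -0.0039 -0.0963] shift in new tool [-0.0038 -0.0004 -0.0004]
```

```bash
cat >> h.py <<'E'
def arc(alphas,psis,r=.063,z=.027,tilt=45):
    o=get_obs();p=np.array(o["tool_pos"]);T=R.from_euler('xyz',o["tool_rot"],degrees=True);out=[]
    for a,s in zip(alphas,psis):
        q=np.r_[C+r*np.array([np.cos(np.radians(a)),np.sin(np.radians(a))]),z];G=rot(s,tilt)
        out.append(np.r_[T.inv().apply(q-p),(T.inv()*G).as_rotvec()].round(3));p,T=q,G
    print(np.array(out))
E
python3 - <<'E'
from h import *
arc([226,222,218,214,210,206,202,198,195],[30,34,38,38,38,38,38,38,38])
E
```

```text
[[-0.004 -0.002 -0.002 -0.001 -0.004 -0.096]
 [-0.001 -0.004 -0.001  0.049  0.    -0.049]
 [-0.    -0.004 -0.     0.049 -0.    -0.049]
 [ 0.    -0.004  0.     0.     0.     0.   ]
 [ 0.    -0.004  0.     0.     0.     0.   ]
 [ 0.001 -0.004  0.001  0.     0.     0.   ]
 [ 0.001 -0.004  0.001  0.     0.     0.   ]
 [ 0.001 -0.004  0.001  0.     0.     0.   ]
 [ 0.001 -0.003  0.001  0.     0.     0.   ]]
```

play_rows(steps=[[[-0.004,-0.002,-0.002,0,0,-0.096,0.03],[-0.001,-0.004,-0.001,0.049,0,-0.049,0.026],[0,-0.004,0,0.049,0,-0.049,0.026],[0,-0.004,0,0,0,0,0.026],[0,-0.004,0,0,0,0,0.026],[0.001,-0.004,0.001,0,0,0,0.026],[0.001,-0.004,0.001,0,0,0,0.026],[0.001,-0.004,0.001,0,0,0,0.026],[0.001,-0.003,0.001,0,0,0,0.026],[0,0,0,0,0,0,0.026]]])

```text
time_s: 5.25
tool_pos: [0.4298, -0.0838, 0.0263]
tool_rot: [-178.4, -45.2, 35.5]
force: [-0.3, -0.0, -0.4]
grip_width: 0.0258
grasp_force: 0.0
```

Run:
```python
from h import *
to([.4291,-.0823,.027],38,45)
f,K,V=cam("wrist");np.savez("w3.npz",K=K,V=V)
cv2.imwrite("pics/w3c.png",cv2.resize(f[75:315,120:440,::-1],(800,600),interpolation=3))
```

```text
pos [ 0.4298 -0.0838  0.0263] [-178.3658  -45.24     35.5451] t 5.25 q [ 82.7226   4.4081 -36.1155 139.3778 -60.0248  51.1376  38.3842] F [-0.2743 -0.0136 -0.4109] grip 0.025756633954034526 0.0
shift in old tool [ 0.0008 -0.0016 -0.0002] rotvec [ 0.0018 -0.0046 -0.0302] shift in new tool [ 0.0008 -0.0016 -0.0002]
```

View pics/w3c.png

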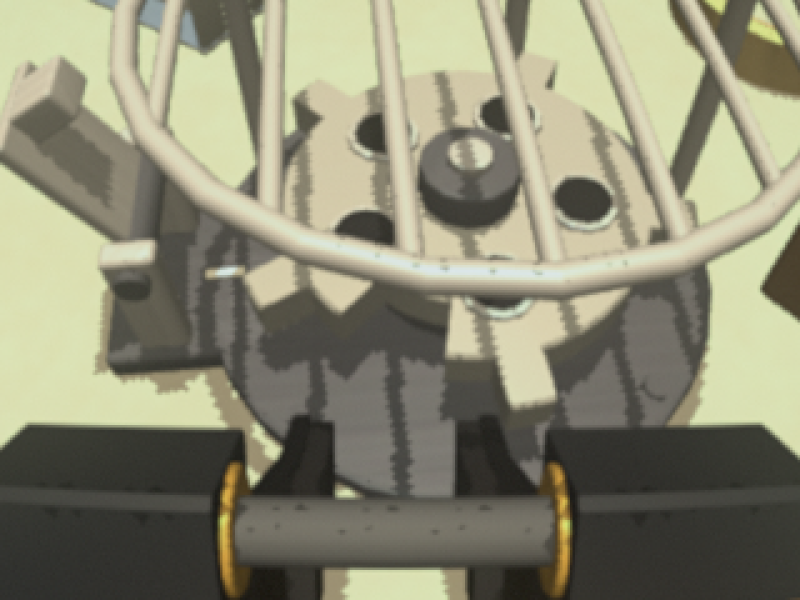

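The near lug now ends at crop (525,400), the +y fingertip is at (490,425) and the −y fingertip at (310,425). The notch is at (385,300) and the mark at (225,272). I'll measure whether the lug moved.

Run:
```python
from h import *
d=np.load("w3.npz");K,V=d["K"],d["V"]
g=lambda x,y:(120+x*.4,75+y*.4)
o=get_obs();T=R.from_euler('xyz',o["tool_rot"],degrees=True)
for n,x in dict(tcp=[0,0,0],py=[0,.013,0],my=[0,-.013,0],pyin=[.0095,.013,0],pyout=[0,.028,0]).items():
    q=proj(o["tool_pos"]+T.apply(x),K,V,1)[0];print(n,(q-[120,75])/.4)
for n,p,z in [("lugtipL",(508,408),.04),("lugtipR",(555,400),.04),("axle",(470,153),.056),("notchL",(340,310),.04),("notchR",(447,355),.04),("mark out",(207,272),.01),("mark in",(243,271),.01),("footnear",(400,500),.01),("footR",(710,300),.01)]:
    w=atz(g(*p),z,K,V,1);v=w[:2]-C;print(n,w,np.hypot(*v).round(4),np.degrees(np.arctan2(v[1],v[0])).round(1)%360)
```

```text
tcp [392.6348 410.3453]
py [444.3174 410.2622]
my [340.9664 410.2325]
pyin [445.0493 374.383 ]
pyout [503.4292 409.9267]
lugtipL [ 0.4414 -0.1098  0.04  ] 0.0654 222.0
lugtipR [ 0.4497 -0.1178  0.04  ] 0.0656 232.1
axle [ 0.4898 -0.0656  0.056 ] 0.0005 118.5
notchL [ 0.4394 -0.0612  0.04  ] 0.0508 174.6
notchR [ 0.4446 -0.0901  0.04  ] 0.0514 208.0
mark out [ 0.4391 -0.0055  0.01  ] 0.079 130.1
mark in [ 0.446  -0.0146  0.01  ] 0.0676 130.6
footnear [ 0.4163 -0.0965  0.01  ] 0.0798 202.5
footR [ 0.5224 -0.1369  0.01  ] 0.0779 294.5
```

Run:
```python
from h import *
to([.4487,-.1088,.0298],38,45)
```

```text
pos [ 0.43   -0.0843  0.0264] [-178.3962  -45.2452   35.5395] t 5.3 q [ 82.7307   4.4384 -36.0958 139.3394 -60.0163  51.1247  38.3876] F [0.1149 0.3994 0.0937] grip 0.02638153209664288 0.0
shift in old tool [ 0.0032  0.0307 -0.0026] rotvec [ 0.0024 -0.0047 -0.0302] shift in new tool [ 0.0022  0.0308 -0.0027]
```

play_rows(steps=[[[0,0,-0.02,0,0,-0.03,0.036],[0,0,-0.02,0,0,0,0.036],[0.002,0.016,0,0,0,0,0.036],[0,0.015,0,0,0,0,0.036],[0,0,0.018,0,0,0,0.036],[0,0,0.015,0,0,0,0.036],[0,0,0.004,0,0,0,0.036],[0,0,0,0,0,0,0.036]]])

```text
time_s: 6.1
tool_pos: [0.4485, -0.1089, 0.0299]
tool_rot: [180.0, -45.3, 37.9]
force: [0.1, 0.1, 1.4]
grip_width: 0.0362
grasp_force: 0.0
```

Run:
```python
from h import *
to([.4487,-.1088,.0298],38,45)
f,K,V=cam("wrist");np.savez("w4.npz",K=K,V=V)
cv2.imwrite("pics/w4c.png",cv2.resize(f[75:315,120:440,::-1],(800,600),interpolation=3))
arc([223,219,215,211,207,203,199,196],[38]*8,r=.0595,z=.03)
```

```text
pos [ 0.4485 -0.1089  0.0299] [179.9699 -45.3256  37.9415] t 6.1 q [ 82.5322   7.9732 -35.8768 135.3844 -57.215   50.5     37.8788] F [0.0787 0.0991 1.4139] grip 0.03621479327788152 0.0
shift in old tool [0.0001 0.0001 0.0002] rotvec [ 0.0012 -0.0057 -0.0007] shift in new tool [0.0001 0.0001 0.0002]
[[ 0.    -0.004  0.     0.002 -0.005 -0.001]
 [-0.    -0.004 -0.     0.     0.     0.   ]
 [ 0.    -0.004  0.     0.     0.     0.   ]
 [ 0.    -0.004  0.     0.     0.     0.   ]
 [ 0.    -0.004  0.     0.     0.     0.   ]
 [ 0.001 -0.004  0.001  0.     0.     0.   ]
 [ 0.001 -0.004  0.001  0.     0.     0.   ]
 [ 0.001 -0.003  0.001  0.     0.     0.   ]]
```

View pics/w4c.png

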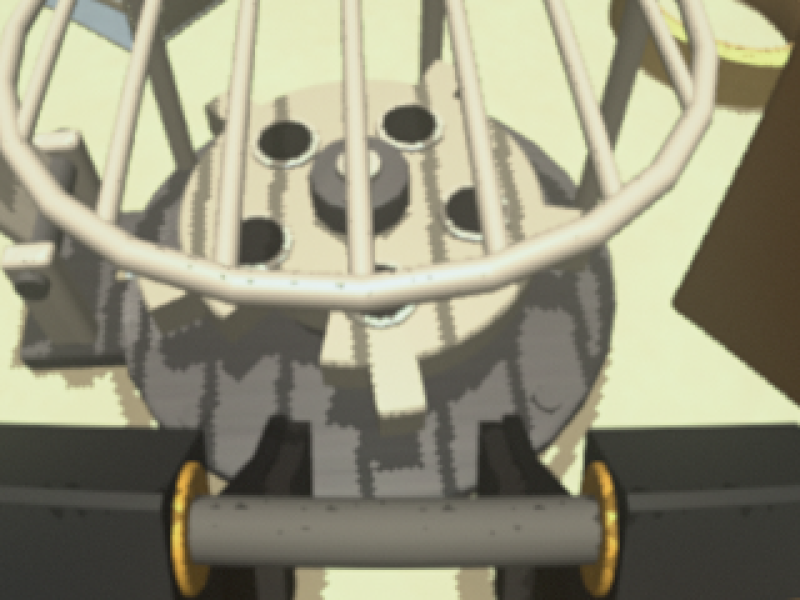

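The lug at crop (400,400) now lies between the fingertips (x 310 and 480). I'll push clockwise.

play_rows(steps=[[[0,-0.004,0,0,0,0,0.03],[0,-0.004,0,0,0,0,0.028],[0,-0.004,0,0,0,0,0.028],[0,-0.004,0,0,0,0,0.028],[0,-0.004,0,0,0,0,0.028],[0,-0.004,0,0,0,0,0.028],[0,0,0,0,0,0,0.028]]])

```text
time_s: 6.85
tool_pos: [0.4333, -0.09, 0.0298]
tool_rot: [179.9, -45.3, 38.0]
force: [0.1, 0.2, 0.6]
grip_width: 0.028
grasp_force: 0.0
```

```bash
cat >> h.py <<'E'
def holes(name,fn=None,lo=(75,315),hi=(100,460)):
    """wheel angle from its pale top, by rendering lugs+notch for each angle"""
    f,K,V=cam(name)
    if fn:cv2.imwrite(fn,cv2.resize(f[75:315,120:440,::-1],(800,600),interpolation=3))
    hsv=cv2.cvtColor(f,cv2.COLOR_RGB2HSV)
    L=f.astype(float).mean(2)
    best=[]
    r=np.arange(.054,.0655,.001);
    for n in np.arange(120,260,.5):
        s=0;m=0
        for k in range(5):
            for rr in r:
                a=np.radians(n+36+72*k)+np.array([-8,-6.5,6.5,8])/1000/rr*np.array([1,1,1,1])
                p=np.c_[C[0]+rr*np.cos(a),C[1]+rr*np.sin(a),0*a+.04]
                uv=proj(p,K,V,True).round().astype(int)
                if (uv[:,0]<0).any() or (uv[:,0]>=560).any() or (uv[:,1]<0).any() or (uv[:,1]>=420).any():continue
                a2=np.radians(n+36+72*k)+np.array([-4,0,4])/1000/rr
                uw=proj(np.c_[C[0]+rr*np.cos(a2),C[1]+rr*np.sin(a2),0*a2+.04],K,V,True).round().astype(int)
                s+=L[uw[:,1],uw[:,0]].mean()-L[uv[[0,3],1],uv[[0,3],0]].mean();m+=1
        best.append((s/max(m,1),n))
    best.sort(reverse=True);print("notch angle cand",[(round(x,1),n) for x,n in best[:5]])
E
python3 - <<'E'
from h import *
to([.4487,-.1088,.0298],38,45)
holes("wrist","pics/w5c.png")
E
```

```text
pos [ 0.4333 -0.09    0.0298] [179.8966 -45.2606  37.9712] t 6.85 q [ 83.3391   4.7626 -36.5276 138.4271 -59.2151  51.4286  39.2947] F [0.1362 0.2104 0.5588] grip 0.028016543165671492 0.0
shift in old tool [0.0004 0.0243 0.0004] rotvec [ 0.0022 -0.0045 -0.0004] shift in new tool [0.0004 0.0243 0.0004]
notch angle cand [(np.float64(61.3), np.float64(120.0)), (np.float64(61.3), np.float64(192.0)), (np.float64(60.0), np.float64(192.5)), (np.float64(60.0), np.float64(120.5)), (np.float64(59.3), np.float64(191.5))]
```

play_rows(steps=[[[0,0.012,0,0,0,0,0.036],[0,0.0125,0,0,0,0,0.036],[0,0,0.002,0,0,0,0.036],[0,0,0.002,0,0,0,0.036],[0,0,0.002,0,0,0,0.036],[0,0,0,0,0,0,0.036]]])

```text
time_s: 7.5
tool_pos: [0.452, -0.1064, 0.0255]
tool_rot: [180.0, -45.3, 38.0]
force: [-1.0, 0.0, 0.0]
grip_width: 0.0357
grasp_force: 0.0
```

play_rows(steps=[[[0,0,0.002,0,0,0,0.036],[0,0,0.002,0,0,0,0.036],[0,0,0,0,0,0,0.036]]])

```text
time_s: 7.8
tool_pos: [0.4544, -0.1052, 0.0228]
tool_rot: [179.9, -45.3, 38.0]
force: [0.4, 0.4, -0.8]
grip_width: 0.036
grasp_force: 0.0
```

play_rows(force=4, steps=[[[0,0,0,0,0,0,0.008],[0,0,0,0,0,0,0.008],[0,0,0,0,0,0,0.008],[0,0,0,0,0,0,0.008],[0,0,0,0,0,0,0.008]]])

```text
time_s: 8.3
tool_pos: [0.4545, -0.1056, 0.023]
tool_rot: [179.9, -45.3, 38.0]
force: [-0.1, -0.3, 0.1]
grip_width: 0.0099
grasp_force: 0.0
```

play_rows(steps=[[[0,0,0,0,0,0,0.036],[0,0,0,0,0,0,0.036],[0,0,0.002,0,0,0,0.036],[0,0,0.002,0,0,0,0.036],[0,0,0.002,0,0,0,0.036],[0,0,0,0,0,0,0.036],[0,0,0,0,0,0,0.008],[0,0,0,0,0,0,0.008],[0,0,0,0,0,0,0.008],[0,0,0,0,0,0,0.008]]])

```text
time_s: 9.3
tool_pos: [0.4579, -0.103, 0.0188]
tool_rot: [179.9, -45.3, 38.0]
force: [0.5, 0.5, -0.8]
grip_width: 0.0127
grasp_force: 0.0
```

Run:
```python
from h import *
to([.4487,-.1088,.0298],38,45)
holes("wrist","pics/w6c.png")
```

```text
pos [ 0.4579 -0.103   0.0188] [179.8603 -45.2801  37.9689] t 9.3 q [ 81.6565  10.0339 -36.9461 135.4598 -58.1721  47.6134  38.425 ] F [ 0.4611  0.4598 -0.8311] grip 0.01273201805860821 0.0
shift in old tool [ 0.0003 -0.001  -0.0154] rotvec [ 0.0028 -0.0049 -0.0004] shift in new tool [ 0.0002 -0.0011 -0.0154]
notch angle cand [(np.float64(56.1), np.float64(191.5)), (np.float64(55.6), np.float64(192.0)), (np.float64(55.6), np.float64(120.0)), (np.float64(52.8), np.float64(191.0)), (np.float64(51.6), np.float64(120.5))]
```

View pics/w6c.png

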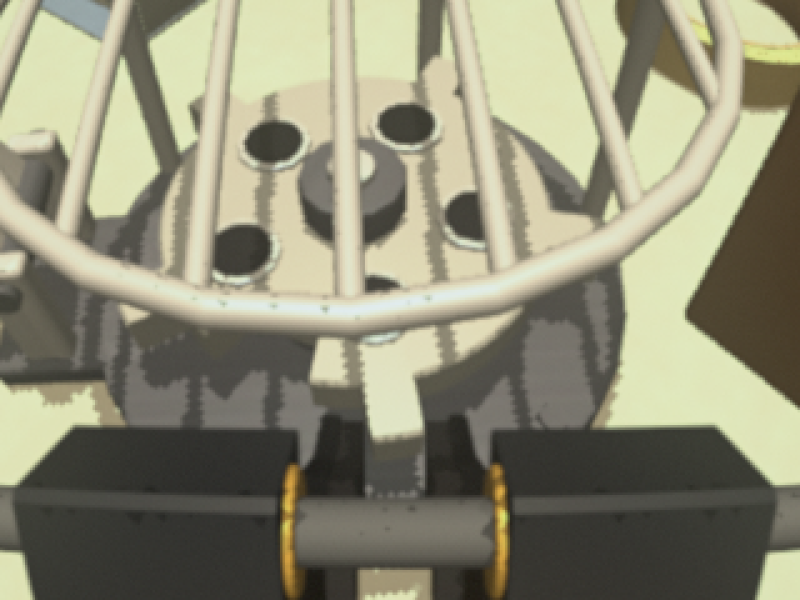

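play_rows(steps=[[[0,0,0,0,0,0,0.03],[0,0,0,0,0,0,0.03],[0,0,0.003,0,0,0,0.03],[0,0,0.003,0,0,0,0.03],[0,0,0.003,0,0,0,0.03],[0,0,0,0,0,0,0.03],[0,0,0,0,0,0,0.006],[0,0,0,0,0,0,0.006],[0,0,0,0,0,0,0.006],[0,0,0,0,0,0,0.006]]])

```text
time_s: 10.35
tool_pos: [0.463, -0.0992, 0.0125]
tool_rot: [179.8, -45.3, 38.0]
force: [0.7, -0.1, 0.1]
grip_width: 0.012
grasp_force: 3.9
```

play_rows(steps=[[[0,0,0,0,0,0,0.018],[0,-0.003,0,0,0,0,0.018],[0,-0.004,0,0,0,0,0.018],[0,-0.004,0,0,0,0,0.018],[0,-0.004,0,0,0,0,0.018],[0,-0.004,0,0,0,0,0.018],[0,-0.004,0,0,0,0,0.018],[0,-0.004,0,0,0,0,0.018],[0,-0.004,0,0,0,0,0.018],[0,0,0,0,0,0,0.018]]])

```text
time_s: 11.35
tool_pos: [0.4434, -0.0734, 0.0123]
tool_rot: [179.9, -45.3, 38.0]
force: [0.3, 0.1, 0.1]
grip_width: 0.018
grasp_force: 0.2
```

Run:
```python
from h import *
to([.4487,-.1088,.0298],38,45)
holes("wrist","pics/w7c.png")
```

```text
pos [ 0.4434 -0.0734  0.0123] [179.9435 -45.2987  37.9912] t 11.35 q [ 82.3737   7.4878 -38.9342 139.4164 -61.6554  46.9529  40.7641] F [0.3225 0.0574 0.094 ] grip 0.01797310389415074 0.16768681118264794
shift in old tool [ 0.      0.0312 -0.0248] rotvec [ 0.0011 -0.0052 -0.0001] shift in new tool [-0.0001  0.0312 -0.0248]
notch angle cand [(np.float64(37.3), np.float64(163.5)), (np.float64(37.3), np.float64(235.5)), (np.float64(36.3), np.float64(236.0)), (np.float64(36.3), np.float64(164.0)), (np.float64(34.5), np.float64(235.0))]
```

play_rows(steps=[[[0,0,-0.013,0,0,0,0.018],[0,0,-0.013,0,0,0,0.0],[0,0.015,0,0,0,0,0.0],[0,0.016,0,0,0,0,0.0],[0,0,0.013,0,0,0,0.0],[0,0,0.01,0,0,0,0.0],[0,0,0.004,0,0,0,0.0],[0,-0.003,0.001,0,0,0,0.0],[0,-0.003,0.001,0,0,0,0.0],[0,-0.003,0.001,0,0,0,0.0],[0,-0.003,0.001,0,0,0,0.0],[0,0,0,0,0,0,0.0]]])

```text
time_s: 12.6
tool_pos: [0.4579, -0.087, 0.0088]
tool_rot: [179.9, -45.3, 38.0]
force: [-0.2, -0.9, 0.3]
grip_width: 0.0003
grasp_force: 0.0
```

Run:
```python
from h import *
to([.4487,-.1088,.0298],38,45)
holes("wrist","pics/w8c.png")
```

```text
pos [ 0.4579 -0.087   0.0088] [179.8813 -45.2621  37.9723] t 12.6 q [ 81.8923  10.6067 -38.9588 137.0487 -60.0593  45.2904  39.716 ] F [-0.199  -0.869   0.3203] grip 0.00033460987525900615 0.0
shift in old tool [ 0.0004  0.0116 -0.0295] rotvec [ 0.0024 -0.0046 -0.0003] shift in new tool [ 0.0002  0.0115 -0.0295]
notch angle cand [(np.float64(40.0), np.float64(235.5)), (np.float64(40.0), np.float64(163.5)), (np.float64(39.0), np.float64(163.0)), (np.float64(39.0), np.float64(235.0)), (np.float64(37.5), np.float64(164.0))]
```

play_rows(steps=[[[0,-0.003,0.001,0,0,0,0.0],[0,-0.003,0.001,0,0,0,0.0],[0,-0.003,0.001,0,0,0,0.0],[0,-0.003,0.001,0,0,0,0.0],[0,-0.003,0.002,0,0,0,0.0],[0,-0.003,0.002,0,0,0,0.0],[0,0,0,0,0,0,0.0]]])

```text
time_s: 13.35
tool_pos: [0.4507, -0.07, 0.0026]
tool_rot: [179.9, -45.2, 37.9]
force: [-7.4, -4.8, 5.2]
grip_width: 0.0007
grasp_force: 4.9
```

Run:
```python
from h import *
to([.4487,-.1088,.0298],38,45)
holes("wrist","pics/w9c.png")
```

```text
pos [ 0.4507 -0.07    0.0026] [179.8938 -45.2019  37.9134] t 13.35 q [ 82.2423   9.7216 -40.3549 139.2924 -62.3423  44.2184  41.3267] F [-7.398  -4.8235  5.2267] grip 0.0006676788341469732 4.935417846431121
shift in old tool [ 0.0014  0.0295 -0.0371] rotvec [ 0.0029 -0.0035 -0.0011] shift in new tool [ 0.0013  0.0294 -0.0372]
notch angle cand [(np.float64(50.9), np.float64(216.5)), (np.float64(50.9), np.float64(144.5)), (np.float64(46.7), np.float64(216.0)), (np.float64(46.7), np.float64(144.0)), (np.float64(45.9), np.float64(145.5))]
```

play_rows(steps=[[[0,0.002,-0.015,0,0,0,0.0],[0,0,-0.02,0,0,0,0.01],[0,0,-0.02,0.043,0,-0.043,0.03],[0,0,0,0.043,0,-0.043,0.03],[0,0,0,0,0,0,0.03]]])

```text
time_s: 13.9
tool_pos: [0.4227, -0.0957, 0.0423]
tool_rot: [179.7, -45.3, 45.1]
force: [0.5, 0.6, -0.2]
grip_width: 0.0247
grasp_force: 0.0
```

Run:
```python
from h import *
to([.4642,-.1356,.0382],45,45)
holes("wrist")
```

```text
pos [ 0.4227 -0.0957  0.0423] [179.7485 -45.2976  45.0597] t 13.9 q [ 85.4572   7.0569 -37.1181 134.1518 -51.7026  56.6446  39.3967] F [ 0.4617  0.6281 -0.1805] grip 0.02467041775292975 0.0
shift in old tool [-0.0021  0.0575  0.0039] rotvec [ 0.0037 -0.0052  0.0007] shift in new tool [-0.0021  0.0575  0.0037]
notch angle cand [(np.float64(57.6), np.float64(217.5)), (np.float64(57.6), np.float64(145.5)), (np.float64(57.3), np.float64(145.0)), (np.float64(57.3), np.float64(217.0)), (np.float64(53.9), np.float64(216.5))]
```

play_rows(steps=[[[-0.001,0.015,0,0,0,0,0.03],[-0.001,0.015,0,0,0,0,0.03],[0,0.015,0,0,0,0,0.03],[0,0.013,0,0,0,0,0.03],[0,0,0.01,0,0,0,0.03],[0,0,0.01,0,0,0,0.03],[0,0,0.01,0,0,0,0.03],[0,0,0.007,0,0,0,0.03],[0,0,0.004,0,0,0,0.03],[0,0,0.003,0,0,0,0.03],[0,0,0,0,0,0,0.03]]])

```text
time_s: 15.05
tool_pos: [0.4842, -0.1149, 0.0095]
tool_rot: [179.8, -45.3, 45.0]
force: [0.6, -0.3, -0.5]
grip_width: 0.0299
grasp_force: 0.0
```

Run:
```python
from h import *
to([.4842,-.1156,.0099],45,45)
holes("wrist","pics/w10c.png")
```

```text
pos [ 0.4842 -0.1149  0.0095] [179.8494 -45.2807  44.9771] t 15.05 q [ 79.8949  18.7573 -37.785  127.7995 -48.9667  47.6779  35.9601] F [ 0.5539 -0.2763 -0.5252] grip 0.029928614262995763 0.0
shift in old tool [-0.0001  0.0005 -0.0006] rotvec [ 0.0029 -0.0049 -0.0003] shift in new tool [-0.0001  0.0005 -0.0006]
notch angle cand [(np.float64(66.9), np.float64(218.0)), (np.float64(66.9), np.float64(146.0)), (np.float64(64.3), np.float64(217.5)), (np.float64(64.3), np.float64(145.5)), (np.float64(63.8), np.float64(217.0))]
```

View pics/w10c.png

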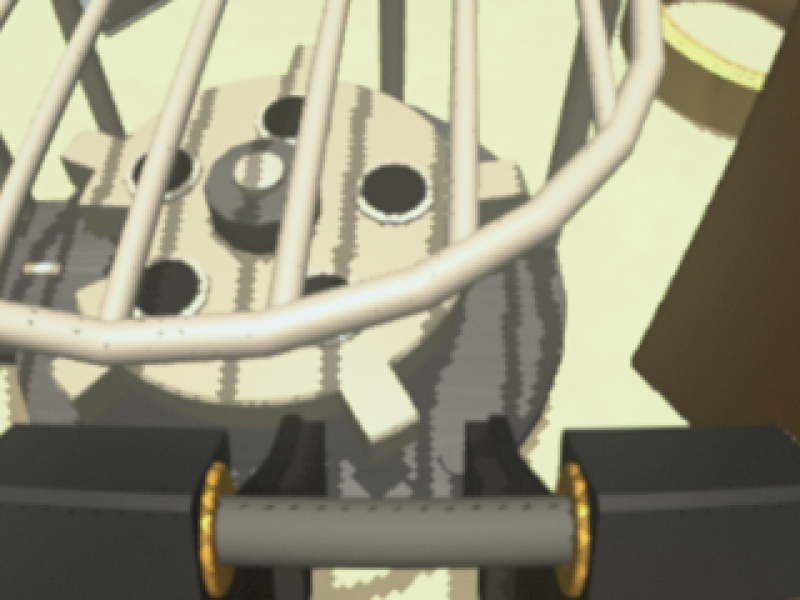

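The lug tip at crop (375–418,440) lies between the fingers (x 325 and 465). The mark is at (40,268) and nothing is near the bottle. I'll push clockwise.

play_rows(steps=[[[0,0,0,0,0,0,0.02],[0,-0.003,-0.001,0,0,0,0.02],[0,-0.003,0,0,0,0,0.02],[0,-0.003,-0.001,0,0,0,0.02],[0,-0.003,0,0,0,0,0.02],[0,0,0,0,0,0,0.02]]])

```text
time_s: 15.7
tool_pos: [0.4748, -0.1091, 0.011]
tool_rot: [179.7, -45.2, 44.9]
force: [0.4, -2.8, -0.3]
grip_width: 0.0202
grasp_force: 1.3
```

Run:
```python
from h import *
to([.4842,-.1156,.0099],45,45)
holes("wrist")
```

```text
pos [ 0.4748 -0.1091  0.011 ] [179.7064 -45.202   44.9393] t 15.7 q [ 80.7619  17.2266 -38.1125 129.2979 -49.8619  48.0529  36.8375] F [ 0.3548 -2.795  -0.3398] grip 0.02022273658639962 1.3051931094378233
shift in old tool [0.0006 0.0112 0.0023] rotvec [ 0.0059 -0.0035 -0.0008] shift in new tool [0.0006 0.0112 0.0022]
notch angle cand [(np.float64(57.5), np.float64(144.5)), (np.float64(57.5), np.float64(216.5)), (np.float64(56.7), np.float64(216.0)), (np.float64(56.7), np.float64(144.0)), (np.float64(56.1), np.float64(217.0))]
```

play_rows(steps=[[[0,-0.003,-0.001,0,0,0,0.02],[0,-0.003,0,0,0,0,0.02],[0,-0.003,-0.001,0,0,0,0.02],[0,-0.003,0,0,0,0,0.02],[0,0,0,0,0,0,0.02]]])

```text
time_s: 16.25
tool_pos: [0.4648, -0.1045, 0.0113]
tool_rot: [179.6, -45.0, 44.8]
force: [-3.1, -9.5, -1.7]
grip_width: 0.0202
grasp_force: 4.9
```

Run:
```python
from h import *
to([.4842,-.1156,.0099],45,45)
holes("wrist")
```

```text
pos [ 0.4648 -0.1045  0.0113] [179.5533 -44.9888  44.8295] t 16.25 q [ 81.6059  15.7233 -38.3038 130.7848 -50.643   48.3697  37.7118] F [-3.0814 -9.5313 -1.739 ] grip 0.020189647019297385 4.9203493050299585
shift in old tool [0.0032 0.0215 0.0053] rotvec [ 0.0099  0.0002 -0.0021] shift in new tool [0.0031 0.0216 0.0051]
notch angle cand [(np.float64(36.3), np.float64(207.5)), (np.float64(36.3), np.float64(135.5)), (np.float64(36.0), np.float64(208.0)), (np.float64(36.0), np.float64(136.0)), (np.float64(33.6), np.float64(136.5))]
```

play_rows(steps=[[[0,0,-0.003,0,0,0,0.02],[0,0,-0.002,0,0,0,0.02],[0,-0.002,0,0,0,0,0.02],[0,-0.002,0,0,0,0,0.02],[0,0,0,0,0,0,0.02]]])

```text
time_s: 16.8
tool_pos: [0.4598, -0.0991, 0.016]
tool_rot: [179.9, -45.3, 45.0]
force: [0.2, -0.7, 1.7]
grip_width: 0.0199
grasp_force: 0.6
```

Run:
```python
from h import *
to([.4842,-.1156,.0099],45,45)
holes("wrist")
```

```text
pos [ 0.4598 -0.0991  0.016 ] [179.8629 -45.2969  44.9966] t 16.8 q [ 82.0797  14.7547 -38.4693 131.2783 -50.8789  49.5407  37.9216] F [ 0.1873 -0.7173  1.6554] grip 0.019898028753754578 0.6081075535621494
shift in old tool [-0.0004  0.0289  0.0084] rotvec [ 0.0024 -0.0052 -0.    ] shift in new tool [-0.0004  0.0289  0.0083]
notch angle cand [(np.float64(42.3), np.float64(207.0)), (np.float64(42.3), np.float64(135.0)), (np.float64(41.1), np.float64(207.5)), (np.float64(41.1), np.float64(135.5)), (np.float64(40.7), np.float64(206.5))]
```

play_rows(steps=[[[0,0,-0.015,0,0,0,0.02],[0,0,-0.015,0,0,0,0.03],[0,0,0,0,0,0,0.03]]])

```text
time_s: 17.15
tool_pos: [0.4448, -0.116, 0.0375]
tool_rot: [179.7, -45.2, 45.0]
force: [0.4, 0.2, 0.4]
grip_width: 0.0275
grasp_force: 0.0
```

Run:
```python
from h import *
to([.4842,-.1156,.0099],45,45)
holes("wrist","pics/w11c.png");holes("wrist")
```

```text
pos [ 0.4448 -0.116   0.0375] [179.7103 -45.2236  44.9901] t 17.15 q [ 84.3506  11.4714 -37.2833 130.5989 -49.5714  54.4494  37.3885] F [0.3626 0.2164 0.3909] grip 0.027494582650642828 0.0
shift in old tool [0.0002 0.0273 0.0395] rotvec [ 0.0052 -0.0039 -0.0001] shift in new tool [0.0004 0.0275 0.0394]
notch angle cand [(np.float64(52.9), np.float64(135.0)), (np.float64(52.9), np.float64(207.0)), (np.float64(51.4), np.float64(206.5)), (np.float64(51.4), np.float64(134.5)), (np.float64(49.7), np.float64(207.5))]
notch angle cand [(np.float64(54.3), np.float64(207.0)), (np.float64(54.3), np.float64(135.0)), (np.float64(53.4), np.float64(206.5)), (np.float64(53.4), np.float64(134.5)), (np.float64(52.4), np.float64(207.5))]
```

play_rows(steps=[[[0,0.0156,0,0,0,0,0.028],[0,0,0.013,0,0,0,0.028],[0,0,0.013,0,0,0,0.028],[0,0,0.012,0,0,0,0.028],[0,0,0,0,0,0,0.02],[0,-0.002,0,0,0,0,0.02],[0,-0.002,0,0,0,0,0.02],[0,-0.002,0,0,0,0,0.02],[0,-0.001,0,0,0,0,0.02],[0,0,0,0,0,0,0.02]]])

```text
time_s: 18.25
tool_pos: [0.4702, -0.1033, 0.0104]
tool_rot: [179.7, -45.2, 45.0]
force: [0.1, -1.9, -0.5]
grip_width: 0.0198
grasp_force: 0.8
```

Run:
```python
from h import *
to([.4842,-.1156,.0099],45,45)
holes("wrist","pics/w12c.png")
```

```text
pos [ 0.4702 -0.1033  0.0104] [179.7127 -45.2088  44.9507] t 18.25 q [ 81.2567  16.603  -38.5839 130.2361 -50.4175  47.9735  37.3667] F [ 0.1327 -1.9422 -0.547 ] grip 0.019786098100954653 0.8013499667868018
shift in old tool [0.0005 0.0186 0.0013] rotvec [ 0.0056 -0.0036 -0.0006] shift in new tool [0.0005 0.0186 0.0012]
notch angle cand [(np.float64(31.6), np.float64(203.5)), (np.float64(31.6), np.float64(131.5)), (np.float64(31.0), np.float64(132.0)), (np.float64(31.0), np.float64(204.0)), (np.float64(30.8), np.float64(203.0))]
```

play_rows(steps=[[[0,-0.0012,0,0,0,0,0.02],[0,0,0,0,0,0,0.02],[0,0.002,0,0,0,0,0.024],[0,0,-0.013,0,0,0,0.026],[0,0,-0.02,0,0,0,0.026],[0,0,-0.02,0,0,0,0.026],[0,0,0,0,0,0,0.026]]])

```text
time_s: 19.0
tool_pos: [0.4439, -0.1306, 0.0484]
tool_rot: [179.7, -45.2, 45.0]
force: [0.5, 0.4, -0.4]
grip_width: 0.0259
grasp_force: 0.0
```

Run:
```python
from h import *
to([.4842,-.1156,.0099],45,45)
holes("wrist","pics/w13c.png");f,K,V=cam("wrist");np.savez("w13.npz",K=K,V=V)
# mark: white line search along the expected spot
for a in(128,130,132): print(a,(proj([C[0]+.073*np.cos(np.radians(a)),C[1]+.073*np.sin(np.radians(a)),.01],K,V,1)[0]-[120,75])/.4)
```

```text
pos [ 0.4439 -0.1306  0.0484] [179.6831 -45.2189  45.0007] t 19.0 q [ 85.1204  11.1544 -36.6868 128.9806 -48.2429  56.5369  36.471 ] F [ 0.5067  0.3917 -0.4135] grip 0.025890241933406274 0.0
shift in old tool [0.0002 0.0176 0.0549] rotvec [ 0.0055 -0.0038 -0.    ] shift in new tool [0.0005 0.0179 0.0548]
notch angle cand [(np.float64(57.6), np.float64(203.0)), (np.float64(57.6), np.float64(131.0)), (np.float64(56.0), np.float64(202.5)), (np.float64(56.0), np.float64(130.5)), (np.float64(54.9), np.float64(130.0))]
128 [152.9211 231.1263]
130 [151.0613 236.8331]
132 [149.426  242.6088]
```

View pics/w13c.png

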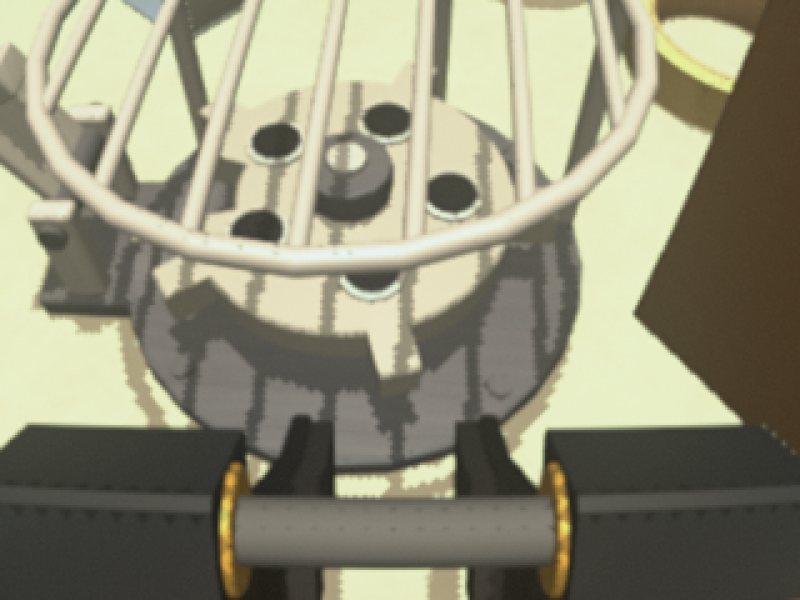

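The last picture shows lugs at crop (395,365) and (185,285), the notch behind the ring facing the hinge at about (215,245), and the plate still open at far left. Next is the flip, so I'll withdraw, straighten the tool and go round to the hinge side.

play_rows(steps=[[[0,0,-0.04,0,0,0,0.0],[0,0,-0.04,0,0,0,0.0],[0,0,-0.02,0,-0.131,0,0.0],[0,0,-0.02,0,-0.131,0,0.0],[0,0,-0.02,0,-0.131,0,0.0],[0,0,-0.02,0,-0.131,0,0.0],[0,0,-0.02,0,-0.131,0,0.0],[0,0,-0.02,0,-0.131,0,0.0],[0,0,0,0,0,0,0.0]]])

```text
time_s: 20.0
tool_pos: [0.3712, -0.2021, 0.2108]
tool_rot: [179.6, -0.1, 45.5]
force: [-0.1, 0.1, -0.5]
grip_width: 0.0007
grasp_force: 0.0
```

Run:
```python
from h import *
to([.386,.056,.21],40.5,0)
```

```text
pos [ 0.3712 -0.2021  0.2108] [179.6019  -0.1475  45.5268] t 20.0 q [ 83.7788 -14.0395 -49.7236 110.2477 -10.9594  78.7147  -7.4682] F [-0.0675  0.1308 -0.4561] grip 0.0007264940429790348 0.0
shift in old tool [ 0.1945 -0.1702  0.0002] rotvec [ 0.0068 -0.0029  0.0877] shift in new tool [ 0.1789 -0.1866  0.0008]
```

play_rows(steps=[[[0,0,0,0.003,0,0.044,0.0],[0,0,0,0.003,0,0.044,0.0],[0.0224,-0.0233,0,0,0,0,0.0],[0.0224,-0.0233,0,0,0,0,0.0],[0.0224,-0.0233,0,0,0,0,0.0],[0.0224,-0.0233,0,0,0,0,0.0],[0.0224,-0.0233,0,0,0,0,0.0],[0.0224,-0.0233,0,0,0,0,0.0],[0.0224,-0.0233,0,0,0,0,0.0],[0.0224,-0.0233,0,0,0,0,0.0],[0,0,0,0,0,0,0.0]]])

```text
time_s: 21.1
tool_pos: [0.3836, 0.0557, 0.2085]
tool_rot: [-179.5, -0.2, 40.3]
force: [0.7, 0.4, -1.0]
grip_width: 0.0002
grasp_force: 0.0
```

Run:
```python
from h import *
to([.386,.056,.055],40.5,0)
```

```text
pos [0.3836 0.0557 0.2085] [-179.5126   -0.2334   40.306 ] t 21.1 q [ 32.1847 -16.441  -35.7263 114.1482 -10.2098  79.6042 -50.2273] F [ 0.7104  0.4172 -0.971 ] grip 0.0001774829564378815 0.0
shift in old tool [0.0014 0.0027 0.1535] rotvec [-0.0085 -0.0041 -0.0034] shift in new tool [0.002  0.0014 0.1535]
```

play_rows(steps=[[[0.001,0,0.03,0,0,0,0.0],[0.001,0.001,0.03,0,0,0,0.0],[0,0.001,0.03,0,0,0,0.0],[0,0,0.03,0,0,0,0.0],[0,0,0.02,0,0,0,0.0],[0,0,0.013,0,0,0,0.0],[0,0,0,0,0,0,0.0]]])

```text
time_s: 21.8
tool_pos: [0.3842, 0.051, 0.054]
tool_rot: [-179.4, 0.0, 39.8]
force: [-1.0, 0.4, -0.1]
grip_width: 0.0001
grasp_force: 0.0
```

Run:
```python
from h import *
p=np.r_[C+.1*np.array([np.cos(np.radians(130.5)),np.sin(np.radians(130.5))]),.055]
to(p,40.5,0)
```

```text
pos [0.3842 0.051  0.054 ] [-179.4134    0.0116   39.7904] t 21.8 q [ 32.3387  -6.4645 -40.7495 125.8886  -5.4693  59.4501 -55.6287] F [-0.9949  0.4399 -0.0884] grip 5.300657420780308e-05 0.0
shift in old tool [ 0.0052  0.0576 -0.0016] rotvec [-0.0102  0.0001 -0.0124] shift in new tool [ 0.0045  0.0577 -0.001 ]
```

play_rows(steps=[[[0.002,0.006,0,0,0,0,0.0],[0.002,0.006,0,0,0,0,0.0],[0.001,0.006,0,0,0,0,0.0],[0,0.006,0,0,0,0,0.0],[0,0.006,0,0,0,0,0.0],[0,0.005,0,0,0,0,0.0],[0,0.005,0,0,0,0,0.0],[0,0.004,0,0,0,0,0.0],[0,0.004,0,0,0,0,0.0],[0,0,0,0,0,0,0.0]]])

```text
time_s: 22.8
tool_pos: [0.4224, 0.0174, 0.057]
tool_rot: [-179.8, -0.2, 39.8]
force: [-0.6, -0.1, -0.5]
grip_width: 0.0006
grasp_force: 0.0
```

```bash
cat >> h.py <<'E'
def plate():
    e=np.array([np.cos(np.radians(130.5)),np.sin(np.radians(130.5))])
    for n in("scene","side","wrist"):
        f,K,V=cam(n);cv2.imwrite(f"pics/p_{n}_{get_obs()['time_s']:.1f}.png",f[:,:,::-1])
        s=silhouettes(n,"lock_plate")
        for q in (2.05,1.57,0.25,0.):
            p=np.r_[C+e*(.09-.05*np.cos(q)),.046+.05*np.sin(q)];print(n,q,proj(p,K,V,n=="wrist")[0].round(1),end=" ")
        print([(round(d["p"],2),np.round(d["extent"],1).tolist(),[np.round(x.mean(),1) for x in np.nonzero(d["pixels"])[::-1]]) for d in s[:2]])
E
python3 - <<'E'
from h import *
to([.386,.056,.055],40.5,0);plate()
E
```

```text
pos [0.4224 0.0174 0.057 ] [-179.7663   -0.2426   39.7725] t 22.8 q [ 34.2693  -1.4195 -39.0162 121.8964  -1.426   59.1499 -54.2352] F [-0.6268 -0.0589 -0.4857] grip 0.0005538043089996378 0.0
shift in old tool [-0.0033 -0.053   0.0022] rotvec [-0.0041 -0.0043 -0.0127] shift in new tool [-0.0026 -0.053   0.002 ]
scene 2.05 [281.3 231.9] scene 1.57 [279. 224.] scene 0.25 [274.6 219.7] scene 0.0 [274.5 222.1] []
side 2.05 [261.2 233.6] side 1.57 [262.9 226.2] side 0.25 [266.5 218.7] side 0.0 [266.7 220.1] [(0.17, [246.0, 196.1, 296.5, 249.6], [np.float64(280.0), np.float64(217.6)])]
wrist 2.05 [266.4 266. ] wrist 1.57 [310.6 270. ] wrist 0.25 [379.6 242.2] wrist 0.0 [376.5 235.7] [(0.88, [294.9, 214.0, 312.6, 248.5], [np.float64(303.6), np.float64(230.6)])]
```

play_rows(steps=[[[0,0.003,0,0,0,0,0.0],[0,0.003,0,0,0,0,0.0],[0,0.003,0,0,0,0,0.0],[0,0,0,0,0,0,0.0]]])

```text
time_s: 23.5
tool_pos: [0.4282, 0.0104, 0.057]
tool_rot: [-179.8, -0.2, 39.8]
force: [0.3, 0.6, -0.1]
grip_width: 0.0005
grasp_force: 0.0
```

Run:
```python
from h import *
to([.386,.056,.055],40.5,0);plate()
```

```text
pos [0.4282 0.0104 0.057 ] [-179.766    -0.2435   39.7607] t 23.5 q [ 34.6103  -0.5611 -38.6234 121.2331  -0.7949  59.1468 -53.8434] F [ 0.3032  0.5887 -0.0666] grip 0.0004968936658226313 0.0
shift in old tool [-0.0033 -0.062   0.0022] rotvec [-0.0041 -0.0043 -0.0129] shift in new tool [-0.0025 -0.0621  0.002 ]
scene 2.05 [281.3 231.9] scene 1.57 [279. 224.] scene 0.25 [274.6 219.7] scene 0.0 [274.5 222.1] [(0.46, [242.1, 181.5, 300.7, 253.0], [np.float64(261.2), np.float64(225.0)])]
side 2.05 [261.2 233.6] side 1.57 [262.9 226.2] side 0.25 [266.5 218.7] side 0.0 [266.7 220.1] []
wrist 2.05 [249.3 265.9] wrist 1.57 [293.1 270.2] wrist 0.25 [366.1 242.4] wrist 0.0 [363.8 235.9] [(0.68, [281.4, 212.0, 363.6, 248.0], [np.float64(318.3), np.float64(229.0)])]
```

play_rows(steps=[[[0,-0.02,0,0,0,0,0.0],[0,-0.03,-0.01,0,0,0,0.0],[0,-0.01,-0.03,0,0,0,0.0],[0,0,-0.05,0,0,0,0.0],[0,0,0,0,0,0,0.0]]])

```text
time_s: 24.3
tool_pos: [0.3935, 0.0572, 0.1529]
tool_rot: [179.8, -0.7, 39.9]
force: [1.0, 0.0, 0.5]
grip_width: 0.0006
grasp_force: 0.0
```

```bash
cat >> h.py <<'E'
def platefit(n):
    """IoU of the segmented plate with the model plate at each angle"""
    f,K,V=cam(n);cv2.imwrite(f"pics/pf_{n}_{get_obs()['time_s']:.1f}.png",f[:,:,::-1])
    e=np.array([np.cos(np.radians(130.5)),np.sin(np.radians(130.5))]);t=np.array([-e[1],e[0]])
    s=silhouettes(n,"lock_plate");
    if not s:print(n,"none");return
    m=s[0]["pixels"];out=[]
    for q in np.arange(0,2.1,.05):
        P=[]
        for l in(0,.05):
            for w in(-.016,.016):
                for h in(-.0025,.0025):
                    rr=.09-l*np.cos(q)+h*np.sin(q);z=.046+l*np.sin(q)+h*np.cos(q)
                    P.append(np.r_[C+e*rr+t*w,z])
        uv=cv2.convexHull(proj(P,K,V,n=="wrist").astype(np.float32)).round().astype(np.int32)
        g=np.zeros(m.shape,np.uint8);cv2.fillConvexPoly(g,uv,1)
        out.append((round((m&(g>0)).sum()/(m|(g>0)).sum(),3),round(q,2)))
    print(n,round(s[0]["p"],2),np.round(s[0]["extent"],1),sorted(out,reverse=True)[:5],out[0],out[5])
E
python3 - <<'E'
from h import *
to([.386,.056,.055],40.5,0)
for n in("wrist","scene","side"):platefit(n)
holes("wrist")
E
```

```text
pos [0.3935 0.0572 0.1529] [179.7573  -0.6619  39.8633] t 24.3 q [ 32.6341 -13.5333 -38.4889 118.4868  -9.011   71.706  -52.4612] F [1.0104 0.0184 0.4777] grip 0.0006334418526010942 0.0
shift in old tool [-0.0077 -0.0044  0.0978] rotvec [ 0.0043 -0.0115 -0.0111] shift in new tool [-0.0065 -0.004   0.0979]
wrist 0.86 [338.9 191.3 386.5 225.8] [(np.float64(0.609), np.float64(0.0)), (np.float64(0.59), np.float64(0.05)), (np.float64(0.57), np.float64(0.1)), (np.float64(0.557), np.float64(0.15)), (np.float64(0.555), np.float64(0.95))] (np.float64(0.609), np.float64(0.0)) (np.float64(0.546), np.float64(0.25))
scene 0.56 [270.6 222.5 281.3 236.9] [(np.float64(0.467), np.float64(0.0)), (np.float64(0.452), np.float64(0.05)), (np.float64(0.436), np.float64(0.1)), (np.float64(0.418), np.float64(0.15)), (np.float64(0.402), np.float64(0.2))] (np.float64(0.467), np.float64(0.0)) (np.float64(0.4), np.float64(0.25))
side 0.41 [269.4 199.2 281.6 228. ] [(np.float64(0.006), np.float64(0.0)), (np.float64(0.005), np.float64(0.1)), (np.float64(0.005), np.float64(0.05)), (np.float64(0.003), np.float64(0.3)), (np.float64(0.003), np.float64(0.25))] (np.float64(0.006), np.float64(0.0)) (np.float64(0.003), np.float64(0.25))
notch angle cand [(np.float64(49.7), np.float64(203.0)), (np.float64(49.7), np.float64(131.0)), (np.float64(49.5), np.float64(131.5)), (np.float64(49.5), np.float64(203.5)), (np.float64(48.5), np.float64(202.5))]
```

Run:
```python
from h import *
import glob
e=np.array([np.cos(np.radians(130.5)),np.sin(np.radians(130.5))]);t=np.array([-e[1],e[0]])
for n in("wrist","scene"):
    f,K,V=cam(n);s=silhouettes(n,"lock_plate")[0];m=s["pixels"]
    print(n,np.round(s["extent"],1),"area",m.sum())
    c=cv2.findContours(m.astype(np.uint8),0,2)[0];c=max(c,key=cv2.contourArea);print("poly",cv2.approxPolyDP(c,1.5,True)[:,0].tolist())
    for q in(-.15,0,.1,.25,.4):
        P=[np.r_[C+e*(.09-l*np.cos(q)-.0025*np.sin(q))+t*w,.046+l*np.sin(q)+.0025*np.cos(q)] for l,w in((0,-.016),(0.05,-.016),(.05,.016),(0,.016))]
        print(q,proj(P,K,V,n=="wrist").round(1).tolist())
    if n=="wrist":
        g=cv2.cvtColor(f,cv2.COLOR_RGB2GRAY)[186:232:2,334:400:2];print(g)
```

```text
wrist [343.3 185.6 395.2 221.8] area 1455
poly [[388, 187], [372, 185], [346, 187], [344, 218], [346, 220], [379, 218]]
-0.15 [[351.9, 186.8], [399.1, 185.5], [396.6, 217.2], [350.4, 220.2]]
0 [[352.3, 186.8], [402.7, 187.0], [400.0, 219.4], [350.7, 220.2]]
0.1 [[352.5, 186.8], [404.6, 188.1], [401.8, 220.9], [351.0, 220.2]]
0.25 [[352.9, 186.8], [406.5, 189.7], [403.6, 223.2], [351.4, 220.2]]
0.4 [[353.3, 186.8], [407.3, 191.3], [404.2, 225.5], [351.7, 220.1]]
[[118 120  91  80  79 109 170 173 171 176 178 167 183 137  94  92  82  84
   86  99  86  92 111 114 115 117 117 111 110 156 211 218 184]
 [120 117  87  81  79  74  68  79  85  93  90 107 197 206 205 154 139 140
  142 193 142 165 213 214 214 214 215 202 128 182 220 207 157]
 [101  91  86  81  83  76  73  91 105 117 112 114 215 186 156 146 145 145
  195 209 149 159 216 220 219 220 220 174 147 205 219 182 142]
 [ 80  79  82  81  81  75  73  91 103 114 110 108 198 200 145 144 143 144
  159 149 142 156 216 219 218 219 213 138 174 218 211 152 145]
 [ 80  80  79  79  80  74  72  81  81  93  81  87 140 141 142 141 142 143
  140 142 14
[... 2270 characters left out ...]
45 141 140 141 138 144 134  77  73  99 108 110
  107  78  74  72  70  71 106 136 139 129 131 152 162 117 148]
 [158 142 143 143 138 119 125 134 132 112 111 133 134 132  71 100 108 107
  109 101  81  72  71  71 104 133 139 138 130 155 160 120 144]]
scene [267.8 223.2 283.7 237.4] area 111
poly [[272, 223], [270, 227], [275, 239], [279, 238], [277, 224]]
-0.15 [[273.6, 236.5], [269.2, 224.7], [280.2, 222.3], [284.9, 234.0]]
0 [[273.5, 236.4], [269.0, 222.8], [280.0, 220.4], [284.8, 233.8]]
0.1 [[273.5, 236.3], [268.9, 221.6], [280.0, 219.2], [284.8, 233.8]]
0.25 [[273.5, 236.2], [268.9, 220.2], [280.1, 217.8], [284.8, 233.7]]
0.4 [[273.4, 236.1], [269.1, 219.1], [280.2, 216.7], [284.7, 233.6]]
```

```bash
python3 -c "
from cell import *
print(sign_off())"
```

```text
the job is handed in; nothing more can be done
None
```

I turned the wheel until the notch measured within about 1° of the mark, flipped the lock plate over, and handed the job in at about 25 s with the arm clear. In the last camera measurements the plate lay level with its tongue home. The hand-in returned no verdict, and I did not re-measure the bottle, beaker, jar and timer, though the arm kept clear of them.

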